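# Sort the hand-vacuum parts and door fittings into their trays

## Task

Tidy the small parts on the storage bench into the three white trays: lay the two black vacuum nozzles flat in the two-lane tray, one in each lane and along it; lay the two cabinet-door fittings (the steel cup hinge and the small white-and-steel roller catch) flat on the floor of the plain square tray, beside each other and not stacked; and stand the round dusting brush upright, bristles down, in the round dish. Let go of everything at the end.

Things in the scene. Friction and masses are not known exactly. Their poses are not given: they have to be found in the camera images.
- long_nozzle: The longer black vacuum nozzle, 106 mm long (x), lying on the bench, about 60 g: at the -x end a round ribbed collar, 30 mm diameter, 35 mm long; then a straight blade 22 mm wide (y), 30 mm high, to the +x end. z up. Origin: mid-length, underside; the collar ends 18 mm to -x of it: grip the blade at the origin across y. Either end may point either way in the tray.
- short_nozzle: The shorter black vacuum nozzle, 82 mm long (x), lying on the bench, about 50 g: at the -x end a round ribbed collar, 30 mm diameter, 35 mm long; then a straight blade 22 mm wide (y), 30 mm high, to the +x end. z up. Origin: mid-length, underside; the collar ends 6 mm to -x of it: grip the blade across y some 8 mm to +x. Either end may point either way in the tray.
- cup_hinge: Steel cabinet hinge, 92 mm long, lying flat, about 90 g. Along x: an arm 16 mm wide (y), 24 mm high, from x = -45 to +14 mm, then a round cup 34 mm in diameter, 12 mm high, centred at x = +30 mm, with a flange 44 mm wide (y), 18 mm long, on top at 13 mm height. z up. Origin: underside of the arm, at the balance point; grip the arm there across y.
- roller_catch: Cabinet roller catch, about 60 g: steel foot plate 62 mm long (x), 20 mm wide (y), 6 mm thick, and in its middle a white plastic block 34 mm long, 20 mm wide, top at 24 mm, with a small steel roller. z up. Origin: centre of the underside; grip the block across y.
- dust_brush: Round black dusting brush standing on its grey bristles, z up, about 60 g: bristle pad 48 mm in diameter, flange 52 mm in diameter from 18 to 28 mm height, then a neck 28 mm in diameter up to 55 mm height, to be gripped. Origin: centre of the underside. Its yaw does not matter.
- lane_tray: White shallow tray, 140 mm (x) by 124 mm (y), fixed; one divider along x at y = 0, 4 mm thick, makes two lanes 134 mm long, 57 mm wide, centred at y = +30.5 and -30.5 mm. Either nozzle in either lane. Walls 3 mm thick; walls and divider 12 mm high, floor at 3 mm. Origin: centre of the underside, on the bench. Fingers opened fully in one lane touch a nozzle in the other.
- square_tray: White shallow plain square tray, 140 by 140 mm (x, y along its sides), no divider, fixed. Walls 3 mm thick, 12 mm high, floor at 3 mm. Origin: centre of the underside, on the bench. The fittings fit along x at y = +32 and -32 mm; fingers opened fully at one touch the other.
- round_dish: White shallow round dish, 124 mm in diameter at the rim, 116 mm at the foot, fixed. Wall 3 mm thick, 12 mm high, floor at 3 mm. Origin: centre of the underside, on the bench. Its yaw does not matter.
Not all that is in view belongs to the job. What is shaped like the cup_hinge but blue or orange is not meant.

How it is judged (in metres and radians):
At the end, for the whole second after the job is handed in: Each nozzle is flat in its own lane (30 mm along, 18 mm across, long one within 0.45 rad); hinge and catch flat in the square tray (62 mm each way); brush upright in the dish (36 mm); tilt under 0.08 (brush 0.15) rad, undersides within 3.5 mm of the floor; all at rest ((((x of long_nozzle in the frame of lane_tray between -0.03 and 0.03 m and y of long_nozzle in the frame of lane_tray between 0.0125 and 0.0485 m and z of long_nozzle in the frame of lane_tray between -0.002 and 0.0065 m and angle between long_nozzle's own z axis and vertical below 0.08 rad) and (x of short_nozzle in the frame of lane_tray between -0.03 and 0.03 m and y of short_nozzle in the frame of lane_tray between -0.0485 and -0.0125 m and z of short_nozzle in the frame of lane_tray between -0.002 and 0.0065 m and angle between short_nozzle's own z axis and vertical below 0.08 rad)) or ((x of long_nozzle in the frame of lane_tray between -0.03 and 0.03 m and y of long_nozzle in the frame of lane_tray between -0.0485 and -0.0125 m and z of long_nozzle in the frame of lane_tray between -0.002 and 0.0065 m and angle between long_nozzle's own z axis and vertical below 0.08 rad) and (x of short_nozzle in the frame of lane_tray between -0.03 and 0.03 m and y of short_nozzle in the frame of lane_tray between 0.0125 and 0.0485 m and z of short_nozzle in the frame of lane_tray between -0.002 and 0.0065 m and angle between short_nozzle's own z axis and vertical below 0.08 rad))) and angle between the x axis of long_nozzle and the x axis of lane_tray, either way round below 0.45 rad and x of cup_hinge in the frame of square_tray between -0.062 and 0.062 m and y of cup_hinge in the frame of square_tray between -0.062 and 0.062 m and z of cup_hinge in the frame of square_tray between -0.002 and 0.0065 m and angle between each of cup_hinge, roller_catch's own z axis and vertical below 0.08 rad and x of roller_catch in the frame of square_tray between -0.062 and 0.062 m and y of roller_catch in the frame of square_tray between -0.062 and 0.062 m and z of roller_catch in the frame of square_tray between -0.002 and 0.0065 m and horizontal distance between dust_brush and round_dish below 0.036 m and z of dust_brush in the frame of round_dish below 0.0065 m and angle between dust_brush's own z axis and vertical below 0.15 rad and linear speed of each of long_nozzle, short_nozzle, cup_hinge, roller_catch, dust_brush below 0.02 m/s and angular speed of each of long_nozzle, short_nozzle, cup_hinge, roller_catch, dust_brush below 0.2 rad/s); the robot touches nothing.
It also fails if it takes over 123 s, if anything falls off the work surface, if the arm or the gripper's body presses on something with over 40 N, if the wrist force passes 120 N, or if a joint passes its speed limit or range.

## Robot

A 7-joint arm with a two-finger parallel gripper is mounted at the origin on the work surface. World frame = base frame: x ahead of the robot, y to its left, z up, the work surface at z = 0. Lengths are in m, angles in degrees, forces in N, time in s.
With the tool pointing down it reaches from about 0.425 to 0.925 m from the base axis. Payload 6.8 kg.
Tool frame: the origin (TCP) lies where the fingers leave the gripper's body, on its centre line; the fingertips stand 73 mm ahead of it and the grasp point (between the pads) lies 54 mm ahead of it (env.grip_point_offset is the distance from the TCP to the grasp point, in m); z points along the fingers, y is the line along which they close (so a half turn about z gives the same grasp; the last joint's range is limited). The gripper opens to 85 mm and grips with 20 to 120 N. Pads are 22 mm wide; open, the fingers measure 114 mm over their backs; the gripper's body (76 mm by 85 mm) begins 54 mm behind the grasp point. The pads swing forward as they close: fully open they stand 13 mm farther back than shut.
Start: joints at [-69.792, 27.33, 1.283, 89.118, -0.659, 63.558, -4.761], TCP at [0.3, 0.605, 0.304] pointing down, gripper open.
Joint ranges: [-169.35, 169.35], [-19.33, 120.38], [-80.79, 83.38], [13.8, 139.57], [-78.32, 258.32], [9.67, 109.79], [-169.56, 169.56]. Speed limits (degrees/s): [136.94, 136.94, 180, 180, 180, 180, 180].

## Interface

Orientations are given as [roll, pitch, yaw] about the fixed x, y, z axes, in that order (R = Rz(yaw) Ry(pitch) Rx(roll)).
In Python, from rig import env gives the robot as it stands. Calls block until the motion is done:
- env.reach(position, orientation): joint-space move of the TCP to a pose.
- env.move_straight(position, orientation=None, rate=0.15): straight line of the TCP; orientation=None keeps the orientation; rate is the mean speed in m/s.
- env.move_j(angles): joint-space move.
- env.gripper_to(opening, f_grip=None): finger opening in m; f_grip is the grip in N (None keeps the last); returns when the fingers have stopped.
- env.sleep(seconds).
- env.ik(position, orientation): joint angles nearest the present ones, or None.
- env.state(): the state.
- env.snapshot(name): name is "scene" or "top" or "wrist"; returns (picture, depth): 400x640x3 uint8, red, green, blue; 400x640 float32, m along the optical axis (not along the pixel's ray), 0 where there is no reading.
- env.camera_info(name): a dict with "camera_matrix" (3x3 intrinsics, pixels), "rvec" (rotation vector, rad) and "tvec" (3), from world to camera coordinates, as OpenCV has them. Camera axes: x right, y down, z forward; pixel columns grow to the right and rows downward; lengths in m; the calibration is good to about 2 mm. A picture is of the moment at which its call begins: read the wrist's pose just before it. camera_info takes no time and is no camera call; for the wrist camera it gives the pose at the moment of the call.
A pose or a line that the arm cannot do raises env.MotionError and nothing moves.
- env.close_job(): hands the job in; it is judged then, once.
The state is a dict: "t": time; "joint_pos": joint angles; "qvel": joint speeds; "joint_efforts": joint torques, N m; "position": TCP position; "orientation": TCP orientation; "wrist_force": force on the tool from outside, world axes, zero at the start; "wrist_torque": the same for the moment, N m; "finger_gap": finger opening in m; "grasp_force": force on a finger pad.
Only numpy, scipy, OpenCV 4.12 (cv2) and the standard library are available. Lean on these libraries where they do the work, as an engineer would, in place of code of your own. Each camera call takes 0.05 s, during which the arm holds its last target. There are 200 camera calls.

## Working session

There is one attempt and no reset: what is moved stays moved. The work goes in short steps, each a Python script; the robot and the scene stay as the last script left them, time stands still between calls to the robot, and variables do not carry over. Pictures are saved under pics/ and viewed, at most 14 in all, crops included, and the job is handed in when it is done.

```bash
ls; mkdir -p pics; python3 - <<'E'
from rig import env
import cv2,numpy as np
for n in("top","scene"):
    p,d=env.snapshot(n); cv2.imwrite(f"pics/{n}0.png",p[...,::-1]); np.savez(f"{n}0.npz",p=p,d=d)
    i=env.camera_info(n); R=cv2.Rodrigues(np.array(i["rvec"]))[0]
    print(n,i["camera_matrix"],-R.T@np.array(i["tvec"]).ravel(),R[2], (d==0).mean())
print(env.state())
E
```

```text
pics
top [[497.32922674   0.         334.35877324]
 [  0.         497.32922674 195.77034782]
 [  0.           0.           1.        ]] [0.31171538 0.04108294 1.22039136] [ 0.13776904 -0.00701512 -0.99043954] 0.00399609375
scene [[406.05485516   0.         321.7167754 ]
 [  0.         406.05485516 198.19019345]
 [  0.           0.           1.        ]] [ 1.15800673 -0.39495032  0.62131676] [-0.67689983  0.43907335 -0.59078017] 0.00408984375
{'t': 0.1, 'joint_pos': array([-69.79352547,  27.37310937,   1.2780581 ,  89.16998267,
        -0.65952489,  63.55803339,  -4.76045293]), 'qvel': array([ 0.04061716, -0.04452773,  0.09811258, -0.0321261 , -0.05807137,
       -0.09757333, -0.05712042]), 'joint_efforts': array([ 4.82171512e-03, -5.97763681e+01,  1.61390103e+00, -2.81956208e+01,
        1.27660541e-02,  5.10145153e-03,  1.45474485e-05]), 'position': array([0.29993332, 0.60426051, 0.30301777]), 'orientation': array([-1.79906319e+02,  5.33890654e-03,  1.53603426e+02]), 'wrist_force': array([-0.4194289 ,  0.30635204, -0.00849519]), 'wrist_torque': array([ 0.01082745, -0.02227752,  0.01274546]), 'grasp_force': 0.0, 'finger_gap': 0.08556555865752204}
```

View pics/top0.png

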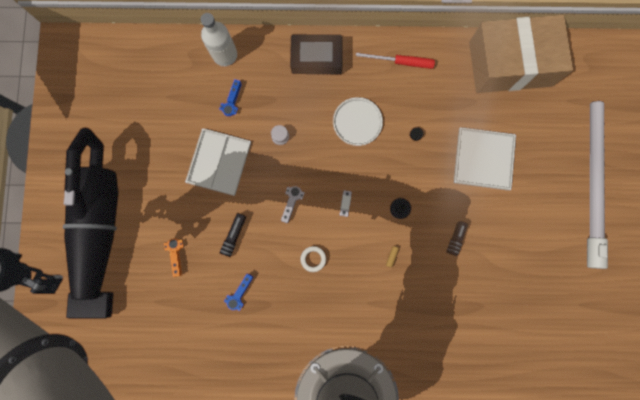

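View pics/scene0.png

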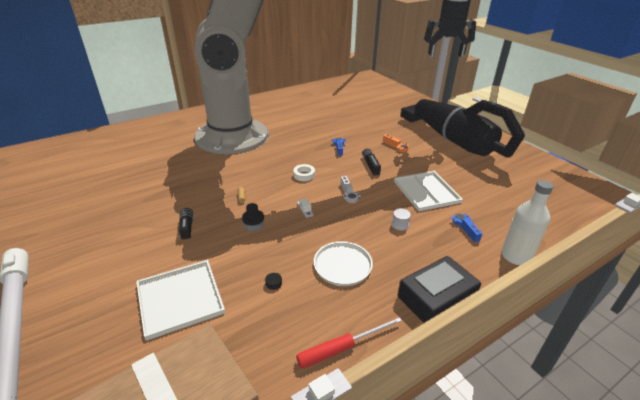

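Top view: the candidates are these.
- Hinge: steel hinge (292,203). Blue ones at (231,98) and (240,292) and the orange one at (174,257) are decoys.
- Catch: (346,204).
- Brush: black round (400,208) with neck. The small black cap at (417,133) is a decoy.
- Nozzles: long (232,234), short (458,238).
- Trays: lane (219,162), square (486,158), dish (358,121).

Next I'll measure with depth and colour, plus one close crop.

```bash
cat > h.py <<'E'
import cv2,numpy as np
def cloud(d,i):
    K=np.array(i["camera_matrix"]);R=cv2.Rodrigues(np.array(i["rvec"]))[0];t=np.array(i["tvec"]).ravel()
    v,u=np.mgrid[:d.shape[0],:d.shape[1]]
    c=np.stack([(u-K[0,2])/K[0,0]*d,(v-K[1,2])/K[1,1]*d,d],-1)
    return (c-t)@R   # world
def ray(uv,i,z):
    K=np.array(i["camera_matrix"]);R=cv2.Rodrigues(np.array(i["rvec"]))[0];t=np.array(i["tvec"]).ravel()
    uv=np.atleast_2d(uv).astype(float);r=np.c_[(uv-K[[0,1],2])/K[0,0],np.ones(len(uv))]@R
    o=-R.T@t; return (o+r*((z-o[2])/r[:,2])[:,None])[:,:2]
def rect(P):
    c,s,a=cv2.minAreaRect((P[:,:2]*1000).astype(np.float32)); b=cv2.boxPoints((c,s,a))
    e=max([b[1]-b[0],b[2]-b[1]],key=np.linalg.norm)
    return np.array(c)/1000,sorted(s),np.degrees(np.arctan2(e[1],e[0]))%180
E
python3 - <<'E'
from rig import env
from h import *
z=np.load("top0.npz");p,d=z["p"],z["d"];i=env.camera_info("top");W=cloud(d,i)
b=W[215:225,500:560];print("bench z",np.median(b[...,2]),b[...,2].std())
rois=dict(long=(218,210,248,260),short=(442,218,472,260),hinge=(278,182,306,226),catch=(336,186,356,220),brush=(386,194,416,224),cap=(405,122,430,146))
for n,(a,c,e,f) in rois.items():
    w=W[c:f,a:e];m=(w[...,2]>.006)&(w[...,2]<.1)
    k,l,st,_=cv2.connectedComponentsWithStats(m.astype(np.uint8));j=1+st[1:,4].argmax();P=w[l==j]
    print(n,*rect(P),"mean",P[:,:2].mean(0).round(4),"zmax",np.percentile(P[:,2],[50,95]).round(4),len(P))
hsv=cv2.cvtColor(p,cv2.COLOR_RGB2HSV)
for n,(a,c,e,f) in dict(lane=(180,122,256,200),square=(448,122,522,194),dish=(326,92,390,150)).items():
    m=(hsv[c:f,a:e,1]<70)&(hsv[c:f,a:e,2]>70)
    k,l,st,_=cv2.connectedComponentsWithStats(m.astype(np.uint8));j=1+st[1:,4].argmax()
    uv=np.argwhere(l==j)[:,::-1]+[a,c];P=ray(uv,i,.012)
    print(n,*rect(P),cv2.minEnclosingCircle((P*1000).astype(np.float32)), "med z",np.median(W[c:f,a:e][l==j][:,2]))
cv2.imwrite("pics/crop0.png",cv2.resize(cv2.cvtColor(p[120:270,160:480],cv2.COLOR_RGB2BGR),None,fx=2.5,fy=2.5,interpolation=2))
E
```

```text
bench z -0.0012174836573019023 0.08620013584456375
long [0.3842999  0.27756189] [30.4730224609375, 106.01408386230469] 161.35992 mean [0.3812 0.2755] zmax [0.0281 0.033 ] 507
short [ 0.37976169 -0.26645767] [30.19808006286621, 83.39295196533203] 158.66794 mean [ 0.3778 -0.2628] zmax [0.0275 0.0317] 406
hinge [0.45999054 0.140552  ] [43.49363708496094, 91.16262817382812] 159.85887 mean [0.4655 0.1373] zmax [0.0155 0.0258] 359
catch [0.46562637 0.00497934] [20.513547897338867, 57.48027801513672] 169.1613 mean [0.4631 0.0054] zmax [0.022  0.0268] 149
brush [ 0.45033743 -0.12728218] [49.99128341674805, 50.211673736572266] 59.67762 mean [ 0.4489 -0.1257] zmax [0.0285 0.0563] 357
cap [ 0.63960101 -0.17074687] [31.317371368408203, 31.977493286132812] 126.750046 mean [ 0.6393 -0.1704] zmax [0.0143 0.0182] 143
lane [0.56372595 0.32091348] [128.51943969726562, 144.16961669921875] 165.288 ((563.8306884765625, 321.2250671386719), 93.43675994873047) med z 0.0027046962382448877
square [ 0.57777625 -0.34048941] [143.99258422851562, 144.9163055419922] 83.03632 ((577.4747314453125, -340.0710754394531), 98.6256103515625) med z 0.002086200058027361
dish [ 0.66994336 -0.02418123] [123.04964447021484, 124.10905456542969] 0.44833705 ((669.8970336914062, -23.987768173217773), 63.00934982299805) med z 0.002289897900924847
```

View pics/crop0.png

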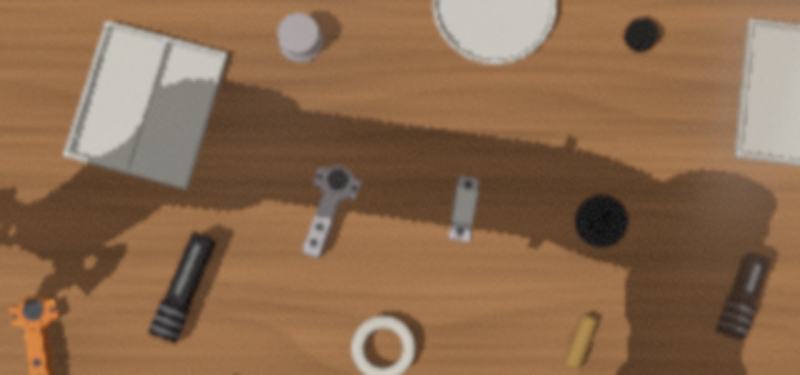

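Every measured size matches the description (nozzles 106 and 83 mm, hinge 91x43 mm, brush about 50 mm, tray sizes). The crop shows the steel hinge at (335,205), cup end towards +x, and both nozzles with the collar at the lower (-x) end. The tray divider runs along its long side. I'm starting with the long nozzle.

```bash
cat > act.py <<'E'
from rig import env
import numpy as np
H=0.19
def near(pos,yaw):
    q0=env.state()["joint_pos"]; best=None
    for y in (yaw,yaw+180):
        y=(y+180)%360-180; q=env.ik(pos,[180,0,y])
        if q is not None:
            c=np.abs(np.array(q)-q0).max()
            if best is None or c<best[0]: best=(c,y)
    return best[1]
def go(xy,yaw,z,rate=.12):
    up=[*xy,H]; y=near(up,yaw); env.reach(up,[180,0,y]); env.move_straight([*xy,z],rate=rate)
    s=env.state(); print("at",s["position"].round(4),"F",s["wrist_force"].round(1),"t",round(s["t"],1)); return y
def lift(): 
    p=env.state()["position"]; env.move_straight([p[0],p[1],H],rate=.15)
def pick(xy,yaw,z,gap=.085,f=40):
    env.gripper_to(gap); go(xy,yaw,z); env.gripper_to(0,f); lift()
    s=env.state(); print("held",s["finger_gap"].round(4),s["grasp_force"],s["wrist_force"].round(2))
def place(xy,yaw,z,rel):
    go(xy,yaw,z,.08); env.gripper_to(rel); env.sleep(.2); lift(); s=env.state();print("rel F",s["wrist_force"].round(2),"t",s["t"])
def off(c,yaw,dx,dy=0):
    a=np.radians(yaw);return np.array([c[0]+dx*np.cos(a)-dy*np.sin(a),c[1]+dx*np.sin(a)+dy*np.cos(a)])
LANE=([.5637,.3211],-14.7);SQ=([.5777,-.3403],-7);DISH=[.6699,-.0241]
E
python3 - <<'E'
from act import *
import cv2
pick(off([.3843,.2776],-18.6,.003),-18.6,.083)
place(off(*LANE,.003,.0305),LANE[1],.087,.036)
p,d=env.snapshot("wrist");cv2.imwrite("pics/w1.png",p[...,::-1])
E
```

```text
at [0.3875 0.277  0.0835] F [0.3 0.6 0.5] t 2.7Traceback (most recent call last):
  File "<stdin>", line 3, in <module>
  File "act.py", line 19, in pick
    s=env.state(); print("held",s["finger_gap"].round(4),s["grasp_force"],s["wrist_force"].round(2))
                                ^^^^^^^^^^^^^^^^^^^^^
AttributeError: 'float' object has no attribute 'round'
```

```bash
sed -i 's/s\["finger_gap"\].round(4)/round(s["finger_gap"],4)/' act.py
python3 - <<'E'
from act import *
import cv2
s=env.state();print(s["finger_gap"],s["grasp_force"],s["wrist_force"])
place(off(*LANE,.003,.0305),LANE[1],.087,.036)
p,d=env.snapshot("wrist");cv2.imwrite("pics/w1.png",p[...,::-1])
E
```

```text
0.021282008764103688 38.83130192756653 [ 0.28842363  0.29210084 -1.15820337]
at [0.5747 0.3501 0.0876] F [ 0.   0.1 -1. ] t 6.4
rel F [-0.61 -0.   -0.92] t 7.75
```

View pics/w1.png

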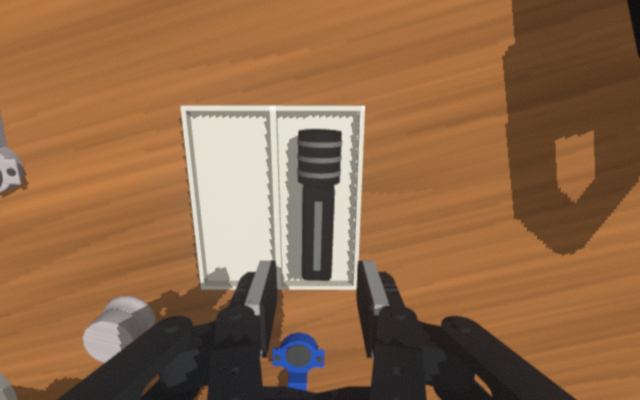

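The picture shows the long nozzle lying flat and centred in the +y lane, about (320,205), released. I'm carrying on with the short nozzle, then the catch and the hinge.

```bash
python3 - <<'E'
from act import *
import cv2
pick(off([.3798,-.2660],-21.3,.008),-21.3,.083)
assert env.state()["finger_gap"]>.015
place(off(*LANE,.008,-.0305),LANE[1],.087,.034)
p,d=env.snapshot("wrist");cv2.imwrite("pics/w2.png",p[...,::-1])
pick(off([.4600,.1400],-20.1,-.001),-20.1,.079)
assert env.state()["finger_gap"]>.01
place(off(*SQ,0,.032),SQ[1],.083,.032)
p,d=env.snapshot("wrist");cv2.imwrite("pics/w3.png",p[...,::-1])
E
python3 -c "
import cv2,numpy as np
cv2.imwrite('pics/w23.png',np.hstack([cv2.resize(cv2.imread(f'pics/w{i}.png'),(400,250)) for i in(2,3)]))"
```

```text
at [ 0.3876 -0.2692  0.0835] F [ 0.3 -0.  -0.2] t 11.7
held 0.0213 39.06930327415466 [-0.38 -0.08 -1.32]
at [0.564  0.2897 0.0876] F [-0.5  0.   0.4] t 16.7
rel F [ 0.34 -0.63 -0.98] t 18.0167
at [0.4595 0.1405 0.0794] F [-0.9 -0.1  1.1] t 20.4
held 0.0152 38.99641692638397 [-0.35  0.26 -2.11]
at [ 0.5819 -0.3087  0.0836] F [ 0.3 -0.9 -0.9] t 25.2
rel F [ 0.33 -0.24 -0.78] t 26.55
```

View pics/w23.png

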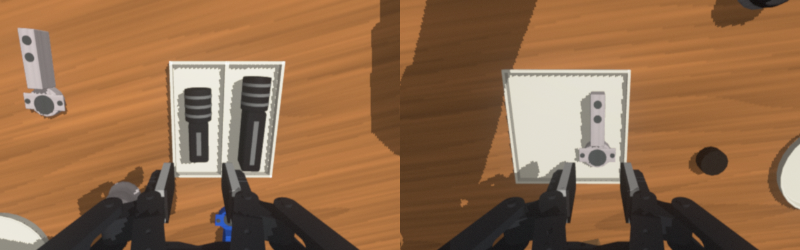

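Both nozzles lie in their own lanes at (198,125) and (255,125). The hinge is flat on the right side of the square tray at (597,130). Next are the catch and the brush.

```bash
python3 - <<'E'
from act import *
import cv2
pick([.4645,.0052],-10.8,.080)
assert env.state()["finger_gap"]>.014
place(off(*SQ,0,-.032),SQ[1],.084,.034)
p,d=env.snapshot("wrist");cv2.imwrite("pics/w4.png",p[...,::-1])
pick([.4500,-.1270],0,.105)
assert env.state()["finger_gap"]>.02
place(DISH,0,.109,.06)
p,d=env.snapshot("wrist");cv2.imwrite("pics/w5.png",p[...,::-1])
env.reach([.45,.0,.35],[180,0,env.state()["orientation"][2]])
p,d=env.snapshot("top");cv2.imwrite("pics/t6.png",p[...,::-1])
p,d=env.snapshot("scene");cv2.imwrite("pics/s6.png",p[...,::-1]);print(env.state()["t"])
E
python3 -c "
import cv2,numpy as np
cv2.imwrite('pics/w45.png',np.vstack([np.hstack([cv2.resize(cv2.imread(f'pics/{i}.png'),(400,250)) for i in r]) for r in (('w4','w5'),('t6','s6'))]))"
```

```text
at [0.4649 0.0051 0.0804] F [0.7 1.2 0.3] t 29.5
held 0.0193 39.01972711086273 [-0.31 -0.33 -0.37]
at [ 0.5741 -0.3723  0.0847] F [-0.7 -0.1 -0.3] t 33.9
rel F [-0.42  0.03 -0.07] t 35.275
at [ 0.4504 -0.1274  0.1054] F [-0.  -0.2 -0.5] t 37.8
held 0.0266 39.35303270816803 [-0.31  0.49 -0.45]
at [ 0.6702 -0.0241  0.1092] F [ 1.4 -0.7 -0.5] t 41.2
rel F [-0.57 -0.06  0.15] t 42.5167
43.725
```

View pics/w45.png

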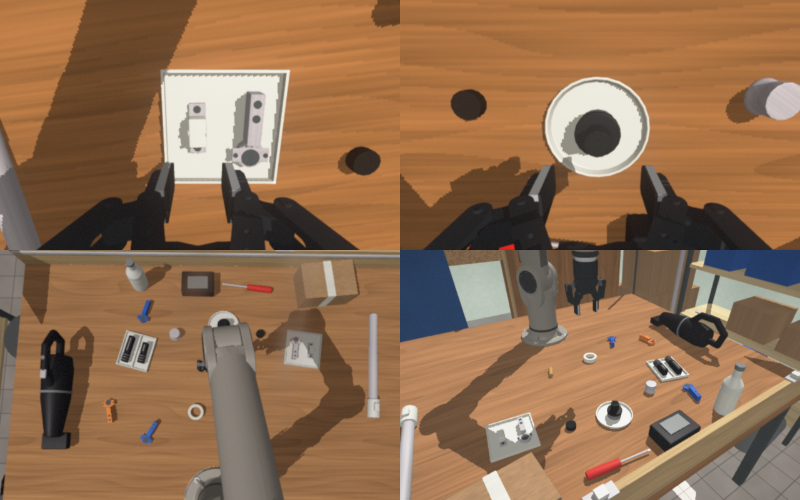

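All five parts are in place: catch at (197,127) beside the hinge at (250,130), brush upright in the dish at (597,132) and at (614,410) in the scene view, nozzles in their lanes. The gripper is clear of everything, so I'm handing in.

```bash
python3 -c "
from rig import env
env.sleep(.5);print(env.close_job())"
```

```text
the job is handed in; nothing more can be done
None
```

I put all five parts in their trays, released them and handed the job in at about 44 s. The last pictures showed everything in place, but no verdict came back.

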